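# Index the decorating wheel three clicks and lock it

### The arm

A 7-joint arm with a two-finger parallel gripper is mounted at the origin on the work surface. World frame = base frame: x ahead of the robot, y to its left, z up, the work surface at z = 0. Lengths are in m, angles in rad, forces in N, time in s.
With the tool pointing down it reaches from about 0.35 to 0.775 m from the base axis. Payload 3.1 kg.
Tool frame: the origin (TCP) lies at the very end of the fingers, on their centre line; the grasp point (between the pads) lies arm.pinch_z behind it (arm.pinch_z is the distance from the TCP to the grasp point, in m); z points along the fingers, y is the line along which they close (so a half turn about z gives the same grasp; the last joint's range is limited). The gripper opens to 85 mm and grips with 20 to 120 N. Pads are 22 mm wide; open, the fingers measure 114 mm over their backs; the gripper's body (76 mm by 85 mm) begins 54 mm behind the grasp point. The pads swing forward as they close: fully open they stand 13 mm farther back than shut.
Start: joints at [-0.042, 0.311, 0.014, 1.512, -0.004, 1.319, -0.027], TCP at [0.55, 0, 0.231] pointing down, gripper open.
Joint ranges: [-2.7, 2.7], [-0.3, 1.91], [-1.27, 1.3], [0.12, 2.57], [-1.44, 4.58], [0.2, 2.03], [-3.05, 3.05]. Speed limits (rad/s): [2.79, 2.79, 3.14, 3.14, 3.14, 3.14, 3.14].

### API

Orientations are given as a unit quaternion [x, y, z, w].
In Python, from station import arm gives the robot as it stands. The module is installed in compiled form; this text tells all that it offers.
- The arm moves only by the tool servo_tool, never from a script. Its argument "motion" is a list of rows, each a list of 4 numbers: the shift along the tool's x, y, z in units of 40 mm (1.0 is 40 mm), then the turn about the tool's z in units of 5 degrees (1.0 is 5 degrees). A call has 1 to 8 rows; each row is the pose to reach, as a shift and turn from the pose commanded when the call began, along the tool's axes at that moment; what a row does not reach only later rows make up. A row lasts 1/10 s, in which the tool goes at most 50 mm and 8.59 degrees, less where a joint would pass 70% of its speed; a pose out of reach is approached as far as the arm can. A call with a gripper value outside its range is refused whole. "claw" is the closure in counts, from 0 (fully open) to 255 (shut), set as the call begins (left out, the last holds). The fingers move at their own pace and stop on an object; "grip_force" is the grip in N (left out, the last holds). Time passes only in rows, so rows that repeat a pose let the fingers close. It gives the time, the measured TCP pose, the force, the opening and the grip force at its end, in the units of the state.
- arm.observe(): the state, without advancing time (a new reading comes with each control period).
- arm.camera(name): name is "scene" or "side" or "wrist"; returns the picture (384x512x3 uint8, red, green, blue); there is no depth.
- arm.calibration(name): a dict with "fx", "fy", "cx", "cy" (pixels), "k1" (the pictures are not rectified: a ray, as slopes to the right and down, at radius r is drawn at 1 + k1 r^2 times it, then the intrinsics apply), "world_from_camera" (4x4, takes a point from camera to world coordinates); the wrist camera has in their place "mount" (4x4, takes a point from camera to tool coordinates, whose origin is the TCP and whose axes are the flange's). Camera axes: x right, y down, z forward; pixel columns grow to the right and rows downward; lengths in m; the calibration is good to about 2 mm. A picture is of the moment at which its call begins: read the wrist's pose just before it. calibration takes no time and is no camera call.
- arm.finish_job(): hands the job in; it is judged then, once.
Trained networks look in the newest picture that a camera, given by its name, has taken for a name from the list of things; names that differ only in an ending like _2 or _b are one class to them, and where a whole thing is asked for, a point or a joint stands for the part that bears it (a point fixed in the world has none). Each returns a list of dicts, best first, with "p" (0 to 1); they miss things now and then, are a little off and sometimes report something else, mostly with a low value. They report only what shows in the picture. A call takes as long as a camera call.
- arm.recognise(camera, name): "point" ([x, y, z] in m, in world coordinates, good to about 4 mm: the middle of the surface that is visible of it).
- arm.spot_point(camera, name): "point" ([x, y, z] in m, in world coordinates, good to about 4 mm: a listed point, or the origin of a listed thing).
The state is a dict: "t": time; "joint_positions": joint angles; "qd": joint speeds; "joint_efforts": joint torques, N m; "eef_pos": TCP position; "tool_rot": TCP orientation; "force": force on the tool from outside, world axes, zero at the start; "moment": the same for the moment, N m; "grip_width": finger opening in m; "grasp_force": force on a finger pad.
Only numpy, scipy, OpenCV 4.12 (cv2) and the standard library are available. Lean on these libraries where they do the work, as an engineer would, in place of code of your own. Each camera call takes 0.05 s, during which the arm holds its last target. There are 200 camera calls.

### The job

The teapot on the indexing decorating wheel is ready for its next quarter: draw the lock pin up out of the wheel, turn the wheel three clicks clockwise (seen from above) from where it stands and leave it resting in the third; then push the lock pin back fully home so that the wheel is locked. Bear only lightly on the wheel, do not touch the freshly painted teapot, and leave the jar, brush and cup where they are.

Things in the scene. Friction and masses are not known exactly. Their poses are not given: they have to be found in the camera images.
- stand: Fixed iron stand of the decorating wheel. Origin: on the wheel's upright axis at table level. Its +x points to the lock pin: a post, 147 to 163 mm from the axis and 26 mm wide, is 118 mm high and carries a steel bush (18 mm across, top 130 mm up, 124 mm from the axis) in which the pin slides. It may face any way.
- head: Wheel: disc 224 mm across with a rubber face 104 mm above the table, out of true by 1 mm up and down; below it a slotted plate 272 mm across. No handle: a fingertip bears on the bare ring 80 to 110 mm from the axis and carries it round; leaving a click takes about 4 N along the rim, so bear with 10 to 16 N; over 30 N harms the bearing. Origin on the axis at table level; axes turn with it.
- wheel (a joint): Wheel angle in rad, 0 at the start, growing clockwise seen from above. A spring detent pulls it into the nearest of twelve rests, pi/6 (one click) apart, 0 being one; half-way the pull changes sense (felt along the rim: resistance, then pull). Let go, it settles in the nearest rest. While the pin is down it cannot turn.
- pin (a joint): Height of the lock pin in m: 0 = fully home in a slot of the plate (locked), 0.015 = drawn right up to its stop; clear of the plate above 0.010. It slides stiffly (3 N) and stays where it is left. It goes home only with the wheel at rest in a click; else it lands on the plate at 0.010.
- pin_knob (a point): Centre of the flat top of the lock pin's steel knob, 20 mm across, 24 mm high, 124 mm from the wheel's axis; 154 mm above the table with the pin home; it rises with the pin. Fingers fit on both sides of it along the rim (across the stand's x).
- teapot: Small clay-coloured teapot, fixed on a rubber pad 88 mm across at the middle of the wheel and turning with it. Body 90 mm across; spout (wheel's +y) and handle (-y) reach 65 mm from the axis; its top is 66 mm above the wheel's face. Origin on the axis at the wheel's face. Freshly painted: not to be touched.
- glaze_jar: Grey jar with a white cap, 64 mm across, 75 mm high; origin at its underside. Leave alone.
- brush: Flat brush, 190 mm long, lying; origin at its middle on the table. Leave alone.
- bisque_cup: Plain bisque cup, 76 mm across, 75 mm high; origin at its underside. Leave alone.

How it is judged:
By the outcome, as a careful person would: the job done as asked, in the order asked, and still so for the second after the job is handed in, with the robot touching nothing.
It also fails if it takes over 61 s, if anything falls off the work surface, if the arm or the gripper's body presses on something with over 40 N, if the wrist force passes 120 N, or if a joint passes its speed limit or range.

## Working session

There is one attempt and no reset: what is moved stays moved. The work goes in short steps, Python scripts to look and compute and a tool call to move; the robot and the scene stay as the last step left them, time stands still between calls to the robot, and variables do not carry over. Pictures are saved under pics/ and viewed, at most 10 in all, crops included, and the job is handed in when it is done.

Besides the shell and the picture viewer there is one more tool, called after "Emit:" as a command line: name --pt "numbers of a row" for each row, then --argument value for the rest. servo_tool: Moves the arm, as the interface text tells. Its arguments: {"type":"object","properties":{"motion":{"type":"array","items":{"type":"array","items":{"type":"number"}}},"claw":{"type":"number"},"grip_force":{"type":"number"}},"required":["motion"]}

```bash
mkdir -p pics
python3 - <<'E'
from station import arm
import cv2,numpy as np
s=arm.observe();print(s['t'],s['eef_pos'],s['tool_rot'],s['force'],s['grip_width'],arm.pinch_z)
for c in ['scene','side']:
    cv2.imwrite(f'pics/{c}.png',arm.camera(c)[:,:,::-1])
    for n in ['stand','teapot','pin_knob','head','glaze_jar','brush','bisque_cup']:
        print(c,n,[(np.round(d['point'],3).tolist(),round(d['p'],2)) for d in arm.spot_point(c,n)[:2]])
print(arm.observe()['t'])
E
```

```text
0.0 [5.49267481e-01 2.05818014e-05 2.30205736e-01] [ 0.70707658  0.70713597 -0.00086678 -0.00081789] [-0.09251976 -0.14409384 -0.7511833 ] 0.08561462357072344 0.0187
scene stand [([0.573, -0.08, -0.003], 0.9), ([0.641, 0.403, 0.002], 0.4)]
scene teapot [([0.575, -0.083, 0.102], 0.78)]
scene pin_knob [([0.46, -0.032, 0.153], 0.37)]
scene head [([0.569, -0.086, -0.003], 0.61), ([0.569, -0.084, -0.001], 0.19)]
scene glaze_jar [([0.439, 0.349, -0.001], 0.94)]
scene brush [([0.557, -0.439, -0.001], 0.92)]
scene bisque_cup [([0.642, 0.403, 0.001], 0.59), ([0.457, -0.033, 0.154], 0.28)]
side stand [([0.573, -0.086, 0.003], 0.78), ([0.64, 0.404, 0.003], 0.49)]
side teapot [([0.577, -0.084, 0.106], 0.71)]
side pin_knob [([0.57, -0.086, 0.002], 0.67), ([0.461, -0.034, 0.149], 0.57)]
side head [([0.569, -0.09, -0.001], 0.95)]
side glaze_jar []
side brush [([0.557, -0.448, 0.002], 0.78)]
side bisque_cup [([0.64, 0.401, 0.005], 0.91)]
0.8
```

View pics/scene.png

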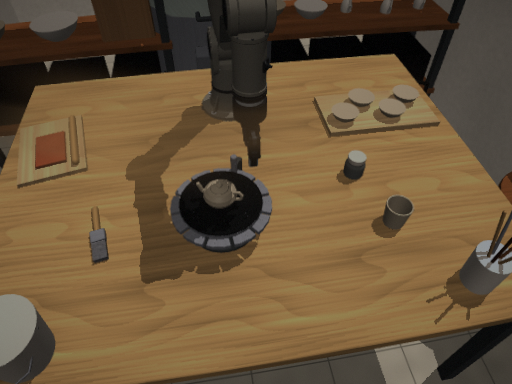

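View pics/side.png

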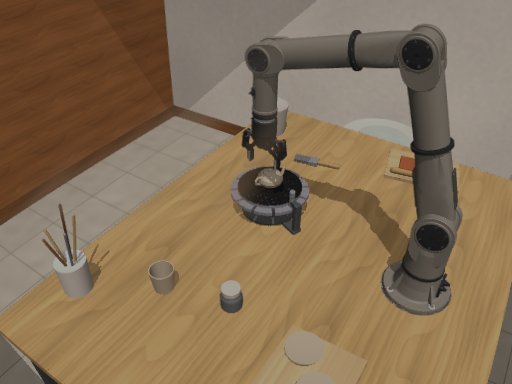

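Emit:
servo_tool --pt "-0.2 -0.5 0 -1.7" --pt "-0.4 -1 0 -3.4" --pt "-0.6 -1.6 0 -5.1" --pt "-0.83 -2.2 0.2 -6.8" --pt "-0.83 -2.2 0.4 -8.5" --pt "-0.83 -2.2 0.6 -10.2" --pt "-0.83 -2.2 0.6 -11.9" --pt "-0.83 -2.2 0.6 -13" --claw 0

```text
t: 1.6
eef_pos: [0.4618, -0.0332, 0.2071]
tool_rot: [0.214, 0.977, -0.0, -0.0]
force: [0.0, -0.1, 0.4]
grip_width: 0.0852
grasp_force: 0.0
```

```bash
cat > h.py <<'E'
from station import arm
import cv2,numpy as np
from scipy.spatial.transform import Rotation as R
def st():
    s=arm.observe();r=R.from_quat(s['tool_rot']).as_matrix()
    print('t',round(s['t'],2),'p',np.round(s['eef_pos'],4),'ydir',round(np.degrees(np.arctan2(r[1,1],r[0,1])),1),'xdir',round(np.degrees(np.arctan2(r[1,0],r[0,0])),1),'z',np.round(r[:,2],3),'F',np.round(s['force'],1),'w',round(s['grip_width'],4),'g',round(s['grasp_force'],1))
    return s,r
def to_tool(s,r,p): return r.T@(np.array(p)-s['eef_pos'])/.04
E
python3 - <<'E'
from h import *
s,r=st()
im=arm.camera('wrist');cv2.imwrite('pics/w1.png',im[:,:,::-1])
for c in ['wrist','wrist','scene']:
  if c=='scene' or 0: arm.camera(c)
  for n in ['pin_knob','stand','head','teapot']:
    for d in arm.spot_point(c,n)[:2]: print(c,n,np.round(d['point'],4),round(d['p'],2))
st()
E
```

```text
t 1.6 p [ 0.4618 -0.0332  0.2071] ydir 65.3 xdir 155.3 z [-0.  0. -1.] F [ 0.  -0.1  0.4] w 0.0852 g 0.0
wrist pin_knob [ 0.4579 -0.0308  0.1497] 0.96
wrist stand [ 0.5743 -0.0791  0.0037] 0.97
wrist head [ 0.5694 -0.0822 -0.0014] 0.96
wrist teapot [ 0.5754 -0.0864  0.1086] 0.83
wrist pin_knob [ 0.4579 -0.0308  0.1497] 0.96
wrist stand [ 0.5743 -0.0791  0.0037] 0.97
wrist head [ 0.5694 -0.0822 -0.0014] 0.96
wrist teapot [ 0.5754 -0.0864  0.1086] 0.83
scene pin_knob [ 0.46   -0.0346  0.1548] 0.38
scene stand [ 0.5715 -0.0806  0.0019] 0.56
scene head [ 0.5723 -0.0841  0.0017] 0.97
scene head [ 0.4371  0.3473 -0.0016] 0.54
scene teapot [ 0.5749 -0.0848  0.1025] 0.66
scene teapot [ 0.4609 -0.0351  0.1546] 0.32
t 2.3 p [ 0.462  -0.0331  0.2073] ydir 65.0 xdir 155.0 z [-0. -0. -1.] F [ 0.  -0.3  0.1] w 0.0856 g 0.0
```

View pics/w1.png

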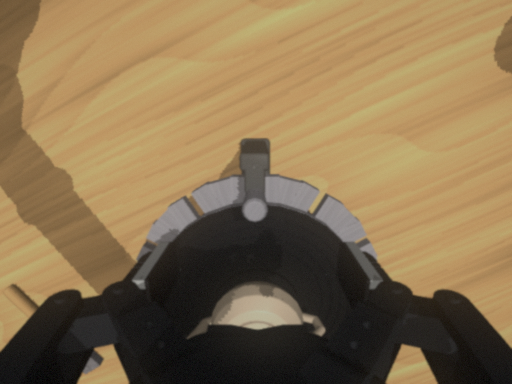

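The wrist view shows the knob at (254,209), the post above it at (256,155) in line with it, and the teapot at (258,300). The tool is aligned with the stand's x.

```bash
cat >> h.py <<'E'
def ray(c,u,v,z,s=None,r=None):
    k=arm.calibration(c);K=np.array([[k['fx'],0,k['cx']],[0,k['fy'],k['cy']],[0,0,1.]])
    x,y=cv2.undistortPoints(np.array([[[u,v]]],float),K,np.array([k['k1'],0,0,0]))[0,0]
    if c=='wrist': T=np.eye(4);T[:3,:3]=r;T[:3,3]=s['eef_pos'];T=T@k['mount']
    else: T=np.array(k['world_from_camera'])
    d=T[:3,:3]@[x,y,1];o=T[:3,3];return o+d*(z-o[2])/d[2]
E
python3 - <<'E'
from h import *
s,r=st()
p=ray('wrist',254.5,209,.154,s,r);print(p,to_tool(s,r,p))
print(ray('wrist',256,143,.118,s,r))
E
```

```text
t 2.3 p [ 0.462  -0.0331  0.2073] ydir 65.0 xdir 155.0 z [-0. -0. -1.] F [ 0.  -0.3  0.1] w 0.0856 g 0.0
[ 0.45795968 -0.03294417  0.154     ] [ 0.09388244 -0.03813131  1.33227897]
[ 0.41709867 -0.01271896  0.118     ]
```

Emit:
servo_tool --pt "0.1 -0.04 0.5 0" --pt "0.1 -0.04 1.0 0" --pt "0.1 -0.04 1.4 0" --pt "0.1 -0.04 1.7 0" --pt "0.1 -0.04 1.9 0" --pt "0.1 -0.04 1.9 0" --claw 100 --grip_force 20

```text
t: 2.9
eef_pos: [0.457, -0.0329, 0.1304]
tool_rot: [0.216, 0.976, -0.0, -0.001]
force: [-0.6, 0.9, -0.1]
grip_width: 0.0522
grasp_force: 0.0
```

Emit:
servo_tool --pt "0 0 0 0" --pt "0 0 0 0" --pt "0 0 0 0" --pt "0 0 0 0" --pt "0 0 0 0" --pt "0 0 0 0" --claw 255 --grip_force 25

```text
t: 3.5
eef_pos: [0.4582, -0.0337, 0.1322]
tool_rot: [0.217, 0.976, -0.0, 0.001]
force: [-1.9, -2.9, 6.4]
grip_width: 0.0189
grasp_force: 24.8
```

Emit:
servo_tool --pt "0 0 -0.1 0" --pt "0 0 -0.2 0" --pt "0 0 -0.3 0" --pt "0 0 -0.38 0" --pt "0 0 -0.38 0" --pt "0 0 -0.38 0"

```text
t: 4.1
eef_pos: [0.4581, -0.0337, 0.1471]
tool_rot: [0.217, 0.976, -0.0, 0.001]
force: [0.9, -4.7, 1.0]
grip_width: 0.0189
grasp_force: 25.1
```

Emit:
servo_tool --pt "0 0 0 0" --pt "0 0 0 0" --pt "0 0 0 0" --pt "0 0 -0.5 0" --pt "0 0 -1.0 0" --pt "0 0 -1.6 0" --pt "0 0 -1.6 0" --claw 60

```text
t: 4.8
eef_pos: [0.46, -0.0321, 0.2136]
tool_rot: [0.216, 0.976, 0.001, 0.003]
force: [0.8, 0.6, 0.7]
grip_width: 0.0658
grasp_force: 0.0
```

Run:
```python
from h import *
s,r=st()
im=arm.camera('wrist')
a=im[150:260,190:320,::-1]
im2=arm.camera('side'); b=im2[170:250,230:330,::-1]
cv2.imwrite('pics/w2.png',np.hstack([cv2.resize(a,(400,400)),cv2.resize(b,(400,400))]))
```

```text
t 4.8 p [ 0.46   -0.0321  0.2136] ydir 65.1 xdir 155.1 z [ 0.007  0.001 -1.   ] F [0.8 0.6 0.7] w 0.0658 g 0.0
```

View pics/w2.png

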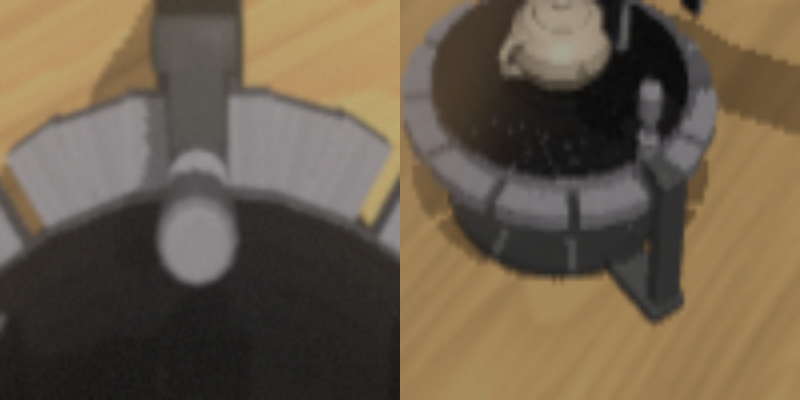

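```bash
cat >> h.py <<'E'
A=np.array([.571,-.085])
def ring(phi,r,z): return [A[0]+r*np.cos(np.radians(phi)),A[1]+r*np.sin(np.radians(phi)),z]
def pol(p):
    d=np.array(p[:2])-A; print('phi',np.degrees(np.arctan2(d[1],d[0])),'r',np.hypot(*d))
E
python3 - <<'E'
from h import *
s,r=st()
print(to_tool(s,r,ring(100,.097,.21)))
E
```

```text
t 4.9 p [ 0.4577 -0.0323  0.2105] ydir 65.0 xdir 155.0 z [ 0.     0.001 -1.   ] F [-0.3  0.4 -0.8] w 0.065 g 0.0
[-1.7352081   1.98756922  0.01371332]
```

Emit:
servo_tool --pt "-0.1 0.3 0 1.5" --pt "-0.4 0.7 0 3" --pt "-0.8 1.1 0 4.5" --pt "-1.2 1.5 0 6" --pt "-1.5 1.8 0 7.5" --pt "-1.73 1.99 0 9" --pt "-1.73 1.99 0 10.5" --pt "-1.73 1.99 0 11" --claw 255

```text
t: 5.7
eef_pos: [0.5531, 0.0106, 0.2082]
tool_rot: [0.644, 0.765, -0.001, -0.002]
force: [0.3, 0.5, 0.0]
grip_width: -0.0003
grasp_force: 0.0
```

Run:
```python
from h import *
s,r=st();pol(s['eef_pos'])
k=arm.camera('wrist');cv2.imwrite('pics/w3.png',k[:,:,::-1])
s,r=st();pol(s['eef_pos']);print(to_tool(s,r,ring(100,.097,.106)))
for n in ['stand','head','teapot']:
    for d in arm.spot_point('wrist',n)[:1]: print(n,np.round(d['point'],4),round(d['p'],2))
```

```text
t 5.7 p [0.5531 0.0106 0.2082] ydir 9.9 xdir 99.9 z [-0.004  0.    -1.   ] F [0.3 0.5 0. ] w -0.0003 g 0.0
phi 100.58626231850789 r 0.09725808672410668
t 5.75 p [0.553  0.0105 0.2083] ydir 9.9 xdir 99.9 z [-0.004  0.    -1.   ] F [0.3 0.1 0.4] w -0.0 g 0.0
phi 100.68703909172409 r 0.09715697362955208
[-0.00580393  0.03954694  2.55730358]
stand [ 5.723e-01 -8.070e-02 -3.000e-04] 0.63
head [ 0.573  -0.0824 -0.0007] 0.72
teapot [ 0.5719 -0.0834  0.0008] 0.74
```

View pics/w3.png

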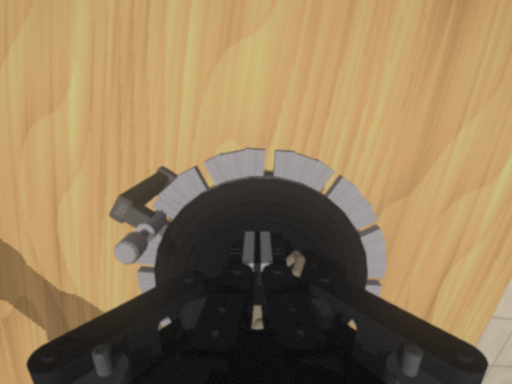

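The view shows the closed fingertips at (258,250) over the bare ring; the teapot's tip is at (297,262), inboard of them, and the knob is at (130,247), well clear.

Emit:
servo_tool --pt "0 0.02 0.5 0" --pt "0 0.02 1.0 0" --pt "0 0.02 1.5 0" --pt "0 0.02 2.0 0" --pt "0 0.02 2.3 0" --pt "0 0.02 2.45 0" --pt "0 0.02 2.5 0" --pt "0 0.02 2.5 0"

```text
t: 6.7
eef_pos: [0.5553, 0.0101, 0.111]
tool_rot: [0.643, 0.766, 0.0, 0.0]
force: [-0.2, 0.0, 0.0]
grip_width: -0.0003
grasp_force: 0.0
```

Emit:
servo_tool --pt "0 0 0.04 0" --pt "0 0 0.08 0" --pt "0 0 0.08 0" --pt "0 0 0.08 0"

```text
t: 7.1
eef_pos: [0.555, 0.0101, 0.1075]
tool_rot: [0.643, 0.766, 0.0, 0.0]
force: [-0.6, -0.1, 0.7]
grip_width: 0.0
grasp_force: 0.0
```

Emit:
servo_tool --pt "0 0 0.03 0" --pt "0 0 0.06 0" --pt "0 0 0.09 0" --pt "0 0 0.09 0" --pt "0 0 0.09 0"

```text
t: 7.6
eef_pos: [0.5548, 0.0101, 0.1036]
tool_rot: [0.643, 0.766, -0.0, -0.0]
force: [-0.3, 0.2, -0.8]
grip_width: 0.0002
grasp_force: 0.0
```

Emit:
servo_tool --pt "0 0 0.02 0" --pt "0 0 0.04 0" --pt "0 0 0.04 0" --pt "0 0 0.04 0"

```text
t: 8.0
eef_pos: [0.5553, 0.0102, 0.1035]
tool_rot: [0.643, 0.766, 0.0, 0.0]
force: [-2.1, 0.6, 7.0]
grip_width: 0.0001
grasp_force: 3.4
```

Emit:
servo_tool --pt "0 0 0.02 0" --pt "0 0 0.03 0" --pt "0 0 0.03 0" --pt "0 0 0.03 0"

```text
t: 8.4
eef_pos: [0.5556, 0.0102, 0.1035]
tool_rot: [0.643, 0.766, 0.001, 0.001]
force: [-3.7, -0.5, 12.3]
grip_width: -0.0001
grasp_force: 5.9
```

Emit:
servo_tool --pt "0 0.106 0 0.5" --pt "-0.01 0.211 0 1" --pt "-0.02 0.317 0 1.5" --pt "-0.037 0.421 0 2" --pt "-0.037 0.421 0 2"

```text
t: 8.9
eef_pos: [0.5743, 0.0119, 0.1035]
tool_rot: [0.707, 0.707, 0.002, 0.002]
force: [-1.2, -0.0, 8.1]
grip_width: -0.0001
grasp_force: 4.4
```

Emit:
servo_tool --pt "0 0.106 0.025 0.5" --pt "-0.01 0.211 0.025 1" --pt "-0.02 0.317 0.025 1.5" --pt "-0.037 0.421 0.025 2" --pt "-0.0575 0.525 0.025 2.5" --pt "-0.0575 0.525 0.025 2.5"

```text
t: 9.5
eef_pos: [0.5984, 0.0086, 0.1036]
tool_rot: [0.78, 0.625, 0.005, 0.004]
force: [4.0, -0.2, 7.5]
grip_width: -0.0002
grasp_force: 3.5
```

Run:
```python
from h import *
s,r=st();pol(s['eef_pos'])
k=arm.camera('wrist');cv2.imwrite('pics/w4.png',np.hstack([k[:,:,::-1],cv2.resize(arm.camera('side')[150:250,220:320,::-1],(280,384))]))
```

```text
t 9.5 p [0.5984 0.0086 0.1036] ydir -12.6 xdir 77.4 z [ 0.013 -0.001 -1.   ] F [ 4.  -0.2  7.5] w -0.0002 g 3.5
phi 73.69306048940858 r 0.09749854677458612
```

View pics/w4.png

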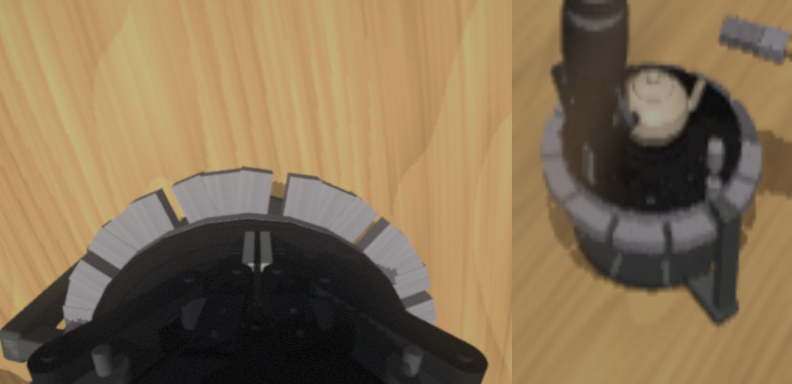

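The teapot and plate slots have turned with the finger (slot near (280,185), still just right of the fingertip at (258,250)); the finger is carrying the wheel.

Emit:
servo_tool --pt "0 0.106 0.03 0.5" --pt "-0.01 0.211 0.03 1" --pt "-0.02 0.317 0.03 1.5" --pt "-0.037 0.421 0.03 2" --pt "-0.037 0.421 0.03 2"

```text
t: 10.1
eef_pos: [0.6123, 0.0036, 0.1035]
tool_rot: [0.832, 0.555, 0.003, 0.003]
force: [-2.2, -0.2, 14.9]
grip_width: -0.0001
grasp_force: 7.9
```

Emit:
servo_tool --pt "0 0.106 0 0.5" --pt "-0.01 0.211 0 1" --pt "-0.02 0.317 0 1.5" --pt "-0.037 0.421 0 2" --pt "-0.037 0.421 0 2"

```text
t: 10.6
eef_pos: [0.6283, -0.0053, 0.1035]
tool_rot: [0.877, 0.48, 0.004, 0.003]
force: [0.4, -1.1, 12.7]
grip_width: 0.0002
grasp_force: 6.6
```

Emit:
servo_tool --pt "0 0.106 0 0.5" --pt "-0.01 0.211 0 1" --pt "-0.02 0.317 0 1.5" --pt "-0.037 0.421 0 2" --pt "-0.037 0.421 0 2"

```text
t: 11.1
eef_pos: [0.6427, -0.0176, 0.1036]
tool_rot: [0.916, 0.401, 0.005, 0.005]
force: [2.9, -3.9, 10.5]
grip_width: -0.0001
grasp_force: 5.2
```

Emit:
servo_tool --pt "0 0.106 0.02 0.5" --pt "-0.01 0.211 0.02 1" --pt "-0.02 0.317 0.02 1.5" --pt "-0.037 0.421 0.02 2" --pt "-0.037 0.421 0.02 2"

```text
t: 11.6
eef_pos: [0.6515, -0.0278, 0.1035]
tool_rot: [0.947, 0.321, 0.003, 0.002]
force: [-3.6, -0.1, 18.1]
grip_width: -0.0003
grasp_force: 8.8
```

Emit:
servo_tool --pt "0 0.106 0 0.5" --pt "-0.01 0.211 0 1" --pt "-0.02 0.317 0 1.5" --pt "-0.037 0.421 0 2" --pt "-0.037 0.421 0 2"

```text
t: 12.1
eef_pos: [0.661, -0.0438, 0.1035]
tool_rot: [0.972, 0.236, 0.004, 0.003]
force: [-2.8, -2.1, 16.4]
grip_width: -0.0001
grasp_force: 8.1
```

Emit:
servo_tool --pt "0 0.106 -0.01 0.5" --pt "-0.01 0.211 -0.01 1" --pt "-0.02 0.317 -0.01 1.5" --pt "-0.037 0.421 -0.01 2" --pt "-0.0575 0.525 -0.01 2.5" --pt "-0.083 0.628 -0.01 3" --pt "-0.083 0.628 -0.01 3"

```text
t: 12.8
eef_pos: [0.6682, -0.0658, 0.1035]
tool_rot: [0.994, 0.108, 0.003, 0.001]
force: [-4.1, 0.3, 16.6]
grip_width: -0.0001
grasp_force: 8.5
```

Run:
```python
from h import *
s,r=st();pol(s['eef_pos'])
```

```text
t 12.8 p [ 0.6682 -0.0658  0.1035] ydir -77.6 xdir 12.4 z [ 0.006 -0.001 -1.   ] F [-4.1  0.3 16.6] w -0.0001 g 8.5
phi 11.163270692380172 r 0.09904886151677358
```

Near 88–89°, with almost no rim force: lift off straight up and look.

Emit:
servo_tool --pt "0 0 -0.1 0" --pt "0 0 -0.5 0" --pt "0 0 -1.2 0" --pt "0 0 -2 0" --pt "0 0 -2.6 0" --pt "0 0 -2.6 0"

```text
t: 13.4
eef_pos: [0.6688, -0.0649, 0.2066]
tool_rot: [0.994, 0.109, 0.004, 0.001]
force: [0.4, -0.2, 0.9]
grip_width: -0.0002
grasp_force: 0.0
```

Run:
```python
from h import *
s,r=st()
sc=arm.camera('scene')[140:260,150:300,::-1];sd=arm.camera('side')[150:250,220:345,::-1]
o=cv2.imread('pics/scene.png')[140:260,150:300]
cv2.imwrite('pics/c5.png',np.hstack([cv2.resize(o,(400,320)),cv2.resize(sc,(400,320))]))
s,r=st();print(to_tool(s,r,[.458,-.033,.21]))
```

```text
t 13.4 p [ 0.6688 -0.0649  0.2066] ydir -77.5 xdir 12.5 z [ 0.008 -0.001 -1.   ] F [ 0.4 -0.2  0.9] w -0.0002 g 0.0
t 13.5 p [ 0.6664 -0.0643  0.202 ] ydir -77.5 xdir 12.5 z [ 0.  0. -1.] F [0.9 0.8 0.2] w 0.0002 g 0.0
[-4.91551017 -1.89378061 -0.20018825]
```

View pics/c5.png

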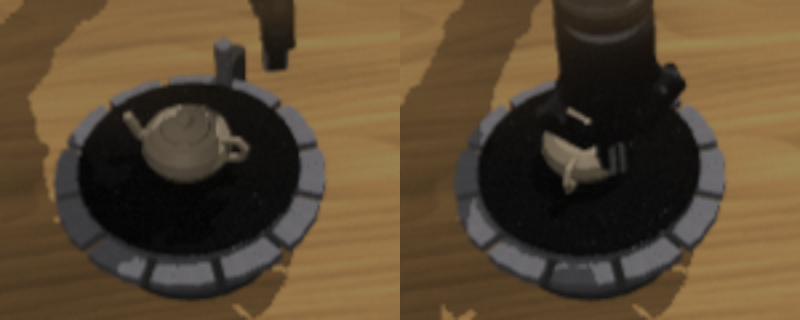

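Emit:
servo_tool --pt "0 0 -0.4 -1.7" --pt "-0.6 -0.24 -0.4 -3.4" --pt "-1.4 -0.54 -0.4 -5.1" --pt "-2.2 -0.85 -0.4 -6.8" --pt "-3.0 -1.16 -0.4 -8.5" --pt "-3.8 -1.46 -0.4 -10.2" --pt "-4.5 -1.73 -0.4 -11.9" --pt "-4.92 -1.89 -0.4 -13.6"

```text
t: 14.3
eef_pos: [0.4541, -0.0325, 0.2162]
tool_rot: [0.761, 0.649, -0.002, -0.002]
force: [1.6, -0.2, 0.7]
grip_width: 0.0001
grasp_force: 0.0
```

Emit:
servo_tool --pt "0 0 0 -1.7" --pt "0 0 0 -3.4" --pt "0 0 0 -5.1" --pt "0 0 0 -6.8" --pt "0 0 0 -8.5" --pt "0 0 0 -10.2" --pt "0 0 0 -11.9" --pt "0 0 0 -13.6" --claw 60

```text
t: 15.1
eef_pos: [0.4564, -0.0329, 0.2162]
tool_rot: [0.268, 0.963, -0.0, -0.002]
force: [-0.6, -0.2, -0.1]
grip_width: 0.0655
grasp_force: 0.0
```

Emit:
servo_tool --pt "0 0 0 -1.3" --pt "0 0 0 -1.3" --pt "0 0 0 -1.3"

```text
t: 15.4
eef_pos: [0.457, -0.0331, 0.217]
tool_rot: [0.217, 0.976, -0.0, -0.001]
force: [-1.3, -0.1, -0.7]
grip_width: 0.065
grasp_force: 0.0
```

Run:
```python
from h import *
s,r=st()
w=arm.camera('wrist')[:,:,::-1]
sc=arm.camera('scene')[140:260,160:280,::-1]
cv2.imwrite('pics/c6.png',np.hstack([cv2.resize(w,(480,384)),cv2.resize(sc,(320,384))]))
cv2.imwrite('pics/w6.png',w)
for d in arm.spot_point('wrist','pin_knob')[:1]: print(d)
```

```text
t 15.4 p [ 0.457  -0.0331  0.217 ] ydir 64.9 xdir 154.9 z [-0.003  0.    -1.   ] F [-1.3 -0.1 -0.7] w 0.065 g 0.0
{'point': [0.4608, -0.0323, 0.1683], 'p': 0.94}
```

View pics/c6.png

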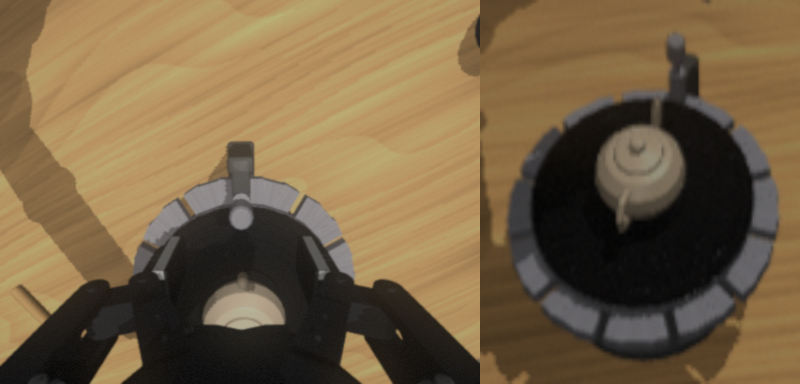

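The spout now points straight at the knob (wrist view: spout (242,278), knob (240,212)), having been perpendicular at the start, clockwise: exactly three clicks. Next, press the pin home from above with closed fingers.

Emit:
servo_tool --pt "0.02 0 0 0" --pt "0.02 0 0 0" --pt "0.02 0 0.4 0" --pt "0.02 0 0.7 0" --pt "0.02 0 0.9 0" --pt "0.02 0 1.0 0" --pt "0.02 0 1.0 0" --claw 255

```text
t: 16.25
eef_pos: [0.4567, -0.0329, 0.1777]
tool_rot: [0.216, 0.976, -0.0, -0.001]
force: [-0.1, 0.0, -1.1]
grip_width: 0.0001
grasp_force: 0.0
```

Emit:
servo_tool --pt "0 0 0.1 0" --pt "0 0 0.2 0" --pt "0 0 0.3 0" --pt "0 0 0.4 0" --pt "0 0 0.5 0" --pt "0 0 0.58 0" --pt "0 0 0.58 0"

```text
t: 16.95
eef_pos: [0.457, -0.0329, 0.1546]
tool_rot: [0.216, 0.976, -0.0, -0.0]
force: [-1.0, -0.6, -0.7]
grip_width: -0.0001
grasp_force: 0.2
```

Emit:
servo_tool --pt "0 0 0.03 0" --pt "0 0 0.06 0" --pt "0 0 0.08 0" --pt "0 0 0.08 0"

```text
t: 17.35
eef_pos: [0.4571, -0.0329, 0.154]
tool_rot: [0.216, 0.976, 0.0, 0.0]
force: [-4.6, 0.4, 13.8]
grip_width: -0.0002
grasp_force: 6.8
```

Emit:
servo_tool --pt "0 0 -0.3 0" --pt "0 0 -0.8 0" --pt "0 0 -1.5 0" --pt "0 0 -2.0 0" --pt "0.8 0 -2.0 0" --pt "1.2 0 -2.0 0" --pt "1.2 0 -2.0 0"

```text
t: 18.05
eef_pos: [0.412, -0.0115, 0.232]
tool_rot: [0.215, 0.977, 0.0, -0.0]
force: [-0.1, -0.6, -0.4]
grip_width: -0.0001
grasp_force: 0.0
```

Run:
```python
from h import *
s,r=st()
w=arm.camera('wrist')[:,:,::-1]
sc=arm.camera('side')[160:260,230:330,::-1]
cv2.imwrite('pics/c7.png',np.hstack([cv2.resize(w,(480,384)),cv2.resize(sc,(320,384))]))
```

```text
t 18.05 p [ 0.412  -0.0115  0.232 ] ydir 65.1 xdir 155.1 z [-0.001  0.001 -1.   ] F [-0.1 -0.6 -0.4] w -0.0001 g 0.0
```

View pics/c7.png

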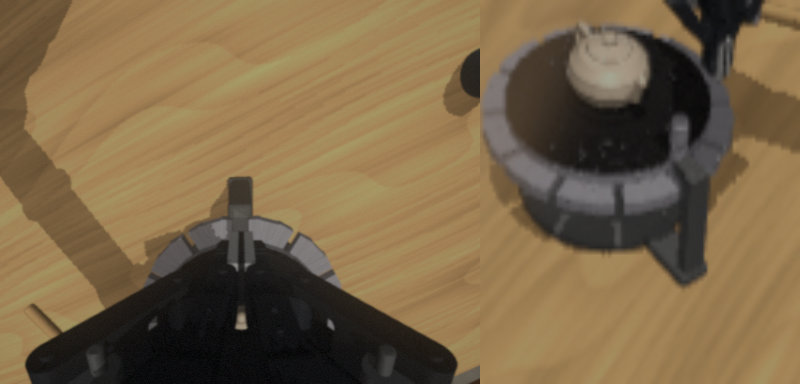

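The knob at (680,130) in the side view now sits on its bush with no gap, and the arm is clear of everything.

```bash
python3 -c "
from station import arm
print(arm.finish_job())"
```

```text
the job is handed in; nothing more can be done
None
```

The job is handed in at about 18 s of the 61 s allowed: I drew the pin up, turned the wheel three clicks clockwise, and pushed the pin back down to its home height. The most I read bearing down on the wheel was about 18 N, a little over the 10–16 N you advised but under the 30 N limit, and the arm kept clear of the teapot, jar, brush and cup.

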